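# Spoon out, safety cap off: getting the baby's vitamins ready

### The job

Get the baby's vitamins ready: draw the long spoon up out of the rack's tube, lower it head first into the bowl and let go of it there. Then press the bottle's safety cap down, turn it anticlockwise until it is free, lift it off, and finish while still holding the cap level and still, straight above the bottle and a few centimetres clear of its neck. Keep the bowl upright, and leave the upturned jars and the grinder where they are.

Things in the scene. Friction and masses are not known exactly. Their poses are not given: they have to be found in the camera images.
- rack: Grey plastic drying rack, fixed: slab 180 x 180 mm, its top 18 mm above the ledge. Origin: centre of the slab at ledge level, z up. Four places 45 mm either way from the centre: three pegs (12 mm thick, 60 mm high) that carry the upturned jars, and at x = -45, y = +45 mm an upright round tube that holds the spoon.
- tube_mouth (a point): Centre of the open top of the rack's spoon tube, 98 mm above the ledge. Tube: 34 mm outside, 28 mm bore, its floor 22 mm above the ledge.
- spoon: Steel baby spoon, 160 mm long, 45 g, standing head down and handle up in the rack's tube, leaning up to about 0.2 rad. Origin: low end, on the handle's axis, level with the head's tip; z runs along the handle to its end at z = 160 mm. Head 20 x 7 mm, z 0 to 36 mm, bent so that its tip lies 8 mm to +y; from z = 38 mm up the handle is a round rod 10 mm thick.
- spoon_grip (a point): Point on the spoon handle's axis 125 mm from the tip of the head, 35 mm below the handle's end: a good place to grip, about 49 mm above the tube's mouth and higher than the jars.
- bowl: Round silicone bowl, loose, 136 mm across the rim, 55 mm high, 200 g, standing upright on the ledge. Origin: centre of its underside, z up; inner floor about 5 mm up and about 60 mm across, walls about 4 mm. A spoon let go in it falls over against the rim and stays in the bowl.
- bottle: Amber vitamin bottle, square body 52 x 52 mm, wedged in a 90 x 90 x 22 mm plastic holder fixed to the ledge: it can neither turn nor lift. Origin: centre of the holder's underside, z up. Body up to 70 mm, sloping shoulder up to 84 mm, neck 25 mm thick, its top at 117 mm (a spring seat in it stands up to 127 mm once the cap is off).
- cap: Round ribbed push-and-turn safety cap on the bottle's neck, loose, 48 mm across, 34 mm high, 30 g. Origin: centre of its lower rim, z up; closed, it is 95 mm above the ledge (top 129 mm) and its x axis lies along the bottle's. Below the rim only the neck for 11 mm, then the shoulder. A spring pushes it up: 4 N closed, 7 N when 5 mm down, 10 N at the solid stop 8 mm down.
- jar0: Empty glass baby jar, 62 mm across, 74 mm high, upturned on a rack peg, top 92 mm above the ledge; bystander. Origin: centre of its lower end.
- jar1: Second upturned jar, like the first.
- jar2: Third upturned jar, like the first.
- grinder: Plastic baby food grinder, 92 mm across, 91 mm high, standing beyond the other things; bystander. Origin: centre of its underside.
- cap_top (a point): Centre of the cap's flat top, 34 mm above its rim. Not pressed, the cap turns only about 0.1 rad and cannot lift. Pressed by more than 4.5 mm (6 to 7 is good) it turns anticlockwise seen from above, never clockwise; past about 0.8 rad it is free to lift straight off (turn it 1.1 to 1.5 rad; it stops at about 2.4).
Not all that is in view belongs to the job. Of the things like the cap, leave any that is orange; of the rest the larger one is meant. Leave any brown or pink look-alike of the spoon alone.

How it is judged:
By the outcome, as a careful person would: the job done as asked, in the order asked, and still so for the second after the job is handed in, while the arm keeps its last pose, push and grip.
It also fails if it takes over 51 s, if anything falls off the work surface, if the arm or the gripper's body presses on something with over 40 N, if the wrist force passes 120 N, or if a joint passes its speed limit or range.

### The arm

A 7-joint arm with a two-finger parallel gripper is mounted at the origin on the work surface. World frame = base frame: x ahead of the robot, y to its left, z up, the work surface at z = 0. Lengths are in m, angles in rad, forces in N, time in s.
With the tool pointing down it reaches from about 0.4 to 0.875 m from the base axis. Payload 19.3 kg.
Tool frame: the origin (TCP) lies on the centre line of the jaws, within the pads' length; the fingertips stand 11 mm ahead of it and the grasp point (between the pads) lies 8 mm behind it; z points along the fingers, y is the line along which they close (so a half turn about z gives the same grasp; the last joint's range is limited). The gripper opens to 85 mm and grips with 20 to 120 N. Pads are 22 mm wide; open, the fingers measure 114 mm over their backs; the gripper's body (76 mm by 85 mm) begins 54 mm behind the grasp point. The pads swing forward as they close: fully open they stand 13 mm farther back than shut.
Start: joints at [1.2, 0.521, -0.036, 1.599, 0.021, 1.021, -0.113], TCP at [0.185, -0.597, 0.208] pointing down, gripper open.
Joint ranges: [-2.91, 2.91], [-0.3, 2.13], [-1.5, 1.42], [0.17, 2.43], [-1.26, 4.41], [0.16, 1.93], [-2.52, 2.52]. Speed limits (rad/s): [1.89, 1.89, 2.39, 2.39, 3.01, 3.01, 3.01].

### API

Orientations are given as a unit quaternion [w, x, y, z].
In Python, from rig import robot gives the robot as it stands.
- The arm moves only by the tool jog_arm, never from a script. Its argument "plan" is a list of rows, each a list of 3 entries, a list of its own where there are three numbers: the finger opening in mm, from 0 to 85.4, then the shift along the tool's x, y, z in units of 30 mm (1.0 is 30 mm), then the turn, a rotation vector about the tool's x, y, z in units of 6 degrees (1.0 is 6 degrees). In form: [[grip, [tx, ty, tz], [ax, ay, az]], ...]. A call has 1 to 5 rows; each row shifts and turns the commanded pose from where the row before left it, along the tool's axes as they then stand; what a row does not reach is not made up. A row lasts 1/10 s, in which the tool goes at most 50 mm and 8.59 degrees, less where a joint would pass 70% of its speed; a pose out of reach is approached as far as the arm can. A call is refused whole if a number of a shift passes 1 or a number of a turn 1, either way. A call with a gripper value outside its range is refused whole. The fingers move at their own pace and stop on an object; "squeeze" is the grip in N (left out, the last holds). Time passes only in rows, so rows that do not move let the fingers close. It gives the time, the measured TCP pose, the force, the opening and the grip force at its end, in the units of the state.
- robot.sense(): the state, without advancing time (a new reading comes with each control period).
- robot.capture(name): name is "scene" or "top"; returns the picture (420x560x3 uint8, red, green, blue); there is no depth.
- robot.camera_model(name): a dict with "fx", "fy", "cx", "cy" (pixels), "pose" (4x4, takes a point from camera to world coordinates). Camera axes: x right, y up, looking along -z (the intrinsics and any distortion apply to the point x, -y, -z); pixel columns grow to the right and rows downward; lengths in m; the calibration is good to about 2 mm. A picture is of the moment at which its call begins. camera_model takes no time and is no camera call.
- robot.close_job(): hands the job in; it is judged then, once.
The state is a dict: "time": time; "joint_pos": joint angles; "dq": joint speeds; "tau": joint torques, N m; "ee_pos": TCP position; "orientation": TCP orientation; "wrist_force": force on the tool from outside, world axes, zero at the start; "wrist_torque": the same for the moment, N m; "grip_width": finger opening in m; "grasp_force": force on a finger pad.
Only numpy, scipy, OpenCV 4.12 (cv2) and the standard library are available. Lean on these libraries where they do the work, as an engineer would, in place of code of your own. Each camera call takes 0.05 s, during which the arm holds its last target. There are 200 camera calls.

## Working session

There is one attempt and no reset: what is moved stays moved. The work goes in short steps, Python scripts to look and compute and a tool call to move; the robot and the scene stay as the last step left them, time stands still between calls to the robot, and variables do not carry over. Pictures are saved under pics/ and viewed, at most 10 in all, crops included, and the job is handed in when it is done.

Besides the shell and the picture viewer there is one more tool, called after "Call:" as name([rows], argument=value, ...), one row to a line, values as JSON. jog_arm: Moves the arm, as the interface text tells. Its arguments: {"type":"object","properties":{"plan":{"type":"array","items":{"type":"array"}},"squeeze":{"type":"number"}},"required":["plan"]}

```bash
mkdir -p pics; ls
python3 - <<'E'
from rig import robot
import cv2,numpy as np
for n in("scene","top"):
    im=robot.capture(n); cv2.imwrite(f"pics/{n}0.png",im[:,:,::-1]); m=robot.camera_model(n)
    print(n,{k:(np.round(v,3).tolist() if k!="x" else v) for k,v in m.items()})
print(robot.sense())
E
```

```text
pics
scene {'fx': 386.105, 'fy': 386.105, 'cx': 276.665, 'cy': 215.1, 'pose': [[0.651, -0.475, 0.592, 0.951], [0.759, 0.427, -0.492, -0.373], [-0.019, 0.769, 0.639, 0.588], [0.0, 0.0, 0.0, 1.0]]}
top {'fx': 476.536, 'fy': 476.536, 'cx': 269.663, 'cy': 214.338, 'pose': [[-0.024, 0.982, -0.187, 0.363], [-1.0, -0.024, 0.001, 0.004], [-0.003, 0.187, 0.982, 0.979], [0.0, 0.0, 0.0, 1.0]]}
{'time': 0.1, 'joint_pos': array([ 1.19982262,  0.52196552, -0.03632393,  1.59990721,  0.02121654,
        1.02110888, -0.11280297]), 'dq': array([-0.00103588, -0.0022597 ,  0.00099385, -0.0024195 ,  0.00023397,
        0.00110952, -0.00065282]), 'tau': array([ 3.02646251e-03, -9.28496718e+01,  1.98368356e+00, -3.70533872e+01,
        1.80785009e-02,  5.29583966e-03, -5.55402312e-05]), 'ee_pos': array([ 0.185032  , -0.59666143,  0.2077921 ]), 'orientation': array([-4.87932642e-04,  9.88713752e-01,  1.49816101e-01, -1.16974067e-04]), 'wrist_force': array([ 0.38602995, -0.29428893,  0.78267612]), 'wrist_torque': array([ 0.00987026, -0.07866569, -0.01319879]), 'grasp_force': 0.0, 'grip_width': 0.08539667918762346}
```

View pics/scene0.png

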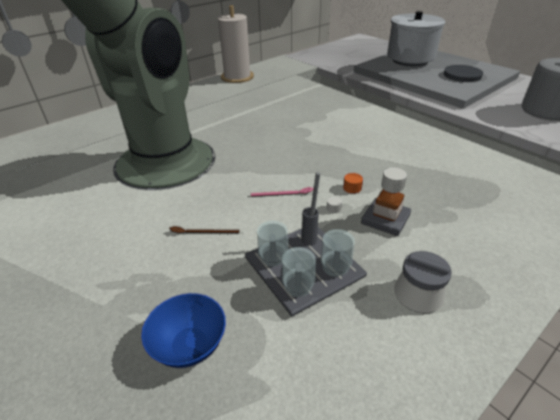

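View pics/top0.png

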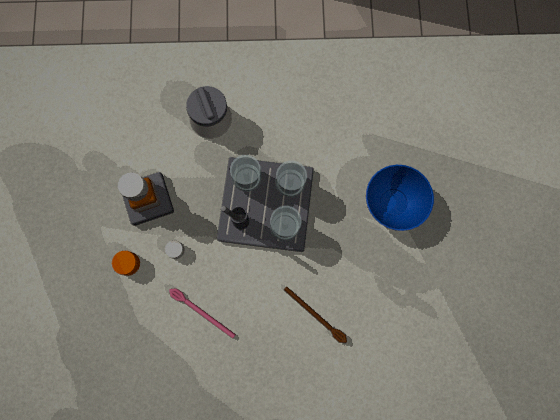

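```bash
cat > h.py <<'E'
from rig import robot
import cv2,numpy as np
def ray(n,u,v):
    m=robot.camera_model(n);P=np.array(m["pose"])
    d=P[:3,:3]@np.array([(u-m["cx"])/m["fx"],-(v-m["cy"])/m["fy"],-1]);return P[:3,3],d/np.linalg.norm(d)
def onz(n,u,v,z):
    o,d=ray(n,u,v);return o+d*(z-o[2])/d[2]
def tri(a,b):
    (o1,d1),(o2,d2)=ray("scene",*a),ray("top",*b)
    s,t=np.linalg.lstsq(np.c_[d1,-d2],o2-o1,rcond=None)[0]
    p,q=o1+s*d1,o2+t*d2;return (p+q)/2,np.linalg.norm(p-q)
def proj(n,p):
    m=robot.camera_model(n);P=np.array(m["pose"]);c=P[:3,:3].T@(np.array(p)-P[:3,3])
    return np.array([m["cx"]-m["fx"]*c[0]/c[2],m["cy"]+m["fy"]*c[1]/c[2]])
def dec(p):
    """world displacement to tool units"""
    from scipy.spatial.transform import Rotation as R
    s=robot.sense();q=s["orientation"];return R.from_quat(q[[1,2,3,0]]).inv().apply(np.array(p)-s["ee_pos"])/0.03
E
python3 - <<'E'
from h import *
print({k for k in robot.camera_model("top")})
s=cv2.imread("pics/scene0.png");t=cv2.imread("pics/top0.png")
a=cv2.resize(s[160:310,240:440],None,fx=4,fy=4,interpolation=cv2.INTER_CUBIC)[:,:800]
cv2.imwrite("pics/c_scene.png",a)
cv2.imwrite("pics/c_top.png",cv2.resize(t[145:265,110:320],None,fx=3.8,fy=3.8,interpolation=cv2.INTER_CUBIC))
b=t.astype(int);m=((b[:,:,0]-b[:,:,2]>50)).astype(np.uint8)
c=max(cv2.findContours(m,0,1)[0],key=cv2.contourArea);e=cv2.fitEllipse(c);print("bowl",e,onz("top",*e[0],.055))
E
```

```text
{'pose', 'fx', 'cx', 'fy', 'cy'}
bowl ((399.422607421875, 197.07127380371094), (63.976776123046875, 67.90215301513672), 118.77345275878906) [ 0.56783664 -0.25612376  0.055     ]
```

View pics/c_scene.png

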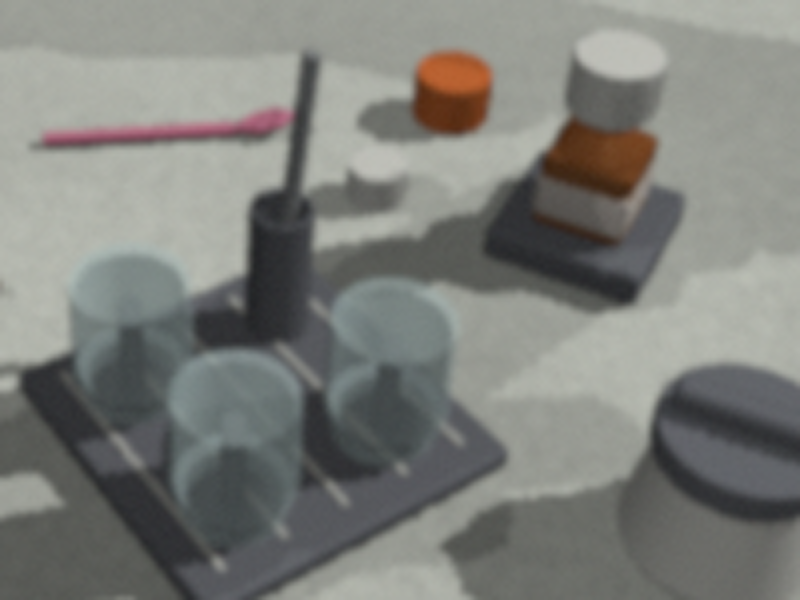

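View pics/c_top.png

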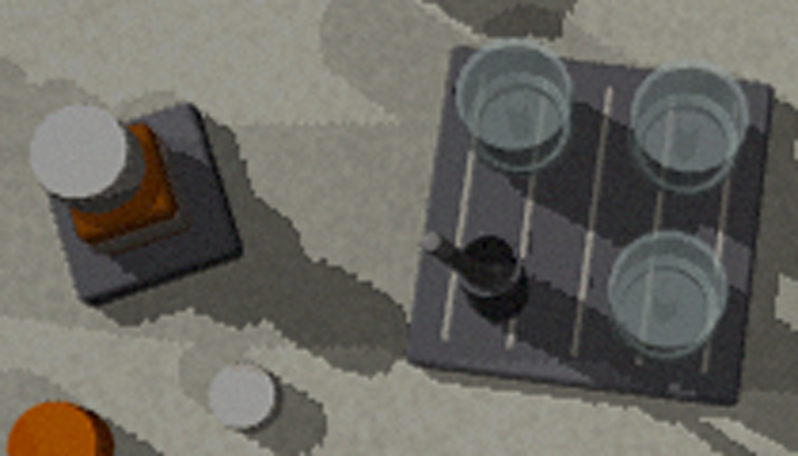

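The scene crop shows the grey spoon in the tube, with its handle end at scene (318,174) and top (223,208). The top crop shows the cap on the bottle.

- **Cap candidates (top view):** large white on the bottle (131,185), which I choose; orange (125,263); small white (174,250).
- **Spoon candidates (top view):** grey in the tube (223,208), which I choose; pink (203,313); brown (315,315).

Run:
```python
from h import *
S=lambda u,v:(240+u/4-.4,160+v/4-.4)
T=lambda u,v:(110+u/3.8-.4,145+v/3.8-.4)
np.set_printoptions(precision=4,suppress=True)
e,_=tri(S(311,57),T(431,241));print("end",e,_)
m=onz("top",*T(491,264),.098);print("mouth",m,tri(S(282,207),T(491,264)))
print("cap",onz("top",*T(78,152),.129),tri(S(620,52),T(78,152)))
c=np.array([onz("top",*T(*p),.018) for p in((455,47),(770,87),(737,400),(410,362))]);print(c,c.mean(0))
h=np.array([onz("top",*T(*p),.022) for p in((192,105),(242,250),(88,303))]);print("holder",h,(h[0]+h[2])/2)
for n in [(515,105),(690,128),(668,292)]: print("jar",onz("top",*T(*n),.092))
# spoon handle points
for a,b in [((303,130),(445,252))]: print(tri(S(*a),T(*b)))
for z in(.098,):
  d=ray("scene",*S(292,212))
print("handle@mouth scene",onz("scene",*S(292,212),.103))
s=robot.sense();from scipy.spatial.transform import Rotation as R
print(R.from_quat(s["orientation"][[1,2,3,0]]).as_matrix())
```

```text
end [0.5289 0.0822 0.1767] 0.0005777653485313573
mouth [0.533  0.0605 0.098 ] (array([0.5333, 0.061 , 0.0985]), np.float64(0.0014414566764883615))
cap [0.5871 0.2578 0.129 ] (array([0.587 , 0.2577, 0.1298]), np.float64(0.0003005521925115484))
[[ 0.6711  0.0841  0.018 ]
 [ 0.6438 -0.0891  0.018 ]
 [ 0.4714 -0.0645  0.018 ]
 [ 0.4961  0.1096  0.018 ]] [0.5706 0.01   0.018 ]
holder [[0.6403 0.2281 0.022 ]
 [0.5586 0.1996 0.022 ]
 [0.5316 0.2818 0.022 ]] [0.586 0.255 0.022]
jar [0.616  0.0477 0.092 ]
jar [ 0.6017 -0.0406  0.092 ]
jar [ 0.5178 -0.027   0.092 ]
(array([0.531 , 0.0787, 0.1367]), np.float64(0.0026783908359843097))
handle@mouth scene [0.5436 0.0586 0.103 ]
[[ 0.9551  0.2963 -0.0004]
 [ 0.2963 -0.9551  0.0009]
 [-0.0001 -0.001  -1.    ]]
```

Call:
jog_arm([
  [85, [0.9, -0.12, -0.1], [0, 0, -0.45]],
  [85, [0.9, -0.12, -0.1], [0, 0, -0.45]],
  [85, [0.9, -0.12, -0.1], [0, 0, -0.45]],
  [85, [0.9, -0.12, -0.1], [0, 0, -0.45]],
  [85, [0.9, -0.12, -0.1], [0, 0, -0.45]],
], squeeze=40)

```text
time: 0.6
ee_pos: [0.3034, -0.5277, 0.2231]
orientation: [-0.0, 0.964, 0.266, -0.0]
wrist_force: [-0.1, -0.9, -0.1]
grip_width: 0.0847
grasp_force: 0.0
```

Call:
jog_arm([
  [85, [0.9, -0.12, 0], [0, 0, -0.45]],
  [85, [0.9, -0.12, 0], [0, 0, -0.45]],
  [85, [0.9, -0.12, 0], [0, 0, -0.45]],
  [85, [0.9, -0.12, 0], [0, 0, -0.45]],
  [85, [0.9, -0.12, 0], [0, 0, -0.45]],
])

```text
time: 1.1
ee_pos: [0.4014, -0.4337, 0.223]
orientation: [-0.0, 0.926, 0.377, -0.0]
wrist_force: [-0.5, 0.1, 0.9]
grip_width: 0.085
grasp_force: 0.0
```

Call:
jog_arm([
  [85, [0.9, -0.12, 0], [0, 0, -0.45]],
  [85, [0.9, -0.12, 0], [0, 0, -0.45]],
  [85, [0.9, -0.12, 0], [0, 0, -0.45]],
  [85, [0.9, -0.12, 0], [0, 0, -0.45]],
  [85, [0.9, -0.12, 0], [0, 0, -0.45]],
])

```text
time: 1.6
ee_pos: [0.4747, -0.3193, 0.223]
orientation: [-0.0, 0.875, 0.484, -0.0]
wrist_force: [1.0, -0.0, -0.2]
grip_width: 0.0852
grasp_force: 0.0
```

Call:
jog_arm([
  [85, [0.9, -0.12, 0], [0, 0, -0.45]],
  [85, [0.9, -0.12, 0], [0, 0, -0.45]],
  [85, [0.9, -0.12, 0], [0, 0, -0.45]],
  [85, [0.9, -0.12, 0], [0, 0, -0.45]],
  [85, [0.9, -0.12, 0], [0, 0, -0.45]],
])

```text
time: 2.1
ee_pos: [0.5193, -0.191, 0.2231]
orientation: [-0.0, 0.812, 0.583, -0.0]
wrist_force: [0.2, -0.9, -0.5]
grip_width: 0.0856
grasp_force: 0.0
```

Call:
jog_arm([
  [85, [0.9, -0.12, 0], [0, 0, -0.45]],
  [85, [0.9, -0.12, 0], [0, 0, -0.45]],
  [85, [0.9, -0.12, 0], [0, 0, -0.45]],
  [85, [0.9, -0.12, 0], [0, 0, -0.45]],
  [85, [0, 0, 0], [0, 0, 0]],
])

```text
time: 2.6
ee_pos: [0.5328, -0.0803, 0.2233]
orientation: [-0.001, 0.752, 0.659, 0.0]
wrist_force: [-0.6, -0.1, -0.7]
grip_width: 0.085
grasp_force: 0.0
```

```bash
cat > st.py <<'E'
from h import *
import sys
from scipy.spatial.transform import Rotation as R
np.set_printoptions(precision=4,suppress=True)
s=robot.sense();M=R.from_quat(s["orientation"][[1,2,3,0]])
print("t",s["time"],"p",s["ee_pos"],"F",s["wrist_force"],"T",s["wrist_torque"],"w",s["grip_width"],s["grasp_force"])
print(M.as_matrix()); print("j",s["joint_pos"])
if len(sys.argv)>3: print("units to target",dec([float(a) for a in sys.argv[1:4]]))
E
python3 st.py .530 .075 .240
```

```text
t 2.6 p [ 0.5328 -0.0803  0.2233] F [-0.6181 -0.1159 -0.717 ] T [-0.0218 -0.0255  0.013 ] w 0.08502029339034169 0.0
[[ 0.1325  0.9912 -0.    ]
 [ 0.9912 -0.1325  0.0014]
 [ 0.0014 -0.0002 -1.    ]]
j [ 0.3878  0.3977 -0.4592  1.7934  0.2041  0.9976 -0.2846]
units to target [ 5.1193 -0.7786 -0.5492]
```

Call:
jog_arm([
  [70, [0.86, 0, 0], [0, 0, -0.64]],
  [70, [0.86, 0, 0], [0, 0, -0.64]],
  [70, [0.86, -0.1, 0], [0, 0, 0]],
  [70, [0.86, -0.1, 0], [0, 0, 0]],
  [70, [0.86, 0, 0], [0, 0, 0]],
])

```text
time: 3.1
ee_pos: [0.5321, 0.0449, 0.2231]
orientation: [-0.0, 0.709, 0.705, -0.0]
wrist_force: [0.4, -0.2, 0.3]
grip_width: 0.0702
grasp_force: 0.0
```

Call:
jog_arm([
  [70, [0.86, 0, 0], [0, 0, 0]],
  [70, [0, 0, 0], [0, 0, 0]],
])

```text
time: 3.3
ee_pos: [0.5324, 0.0734, 0.2233]
orientation: [-0.001, 0.708, 0.707, 0.0]
wrist_force: [-0.1, -0.8, -0.2]
grip_width: 0.07
grasp_force: 0.0
```

```bash
python3 st.py .530 .075 .134
python3 - <<'E'
from h import *
s=robot.capture("scene");t=robot.capture("top")
a=cv2.resize(s[110:260,250:450],None,fx=3,fy=3,interpolation=cv2.INTER_CUBIC)
b=cv2.resize(t[155:255,150:350],None,fx=3,fy=3,interpolation=cv2.INTER_CUBIC)[:149]
cv2.imwrite("pics/c1.png",np.vstack([a,b])[:,:,::-1])
E
```

```text
t 3.3 p [0.5324 0.0734 0.2233] F [-0.142  -0.8383 -0.1713] T [-0.0168 -0.0645  0.0148] w 0.07001186111096004 0.0
[[ 0.0017  1.     -0.0001]
 [ 1.     -0.0017  0.0013]
 [ 0.0013 -0.0001 -1.    ]]
j [ 0.1537  0.4057 -0.5306  1.7946  0.2373  1.0049 -0.4713]
units to target [ 0.048  -0.0784  2.9757]
```

View pics/c1.png

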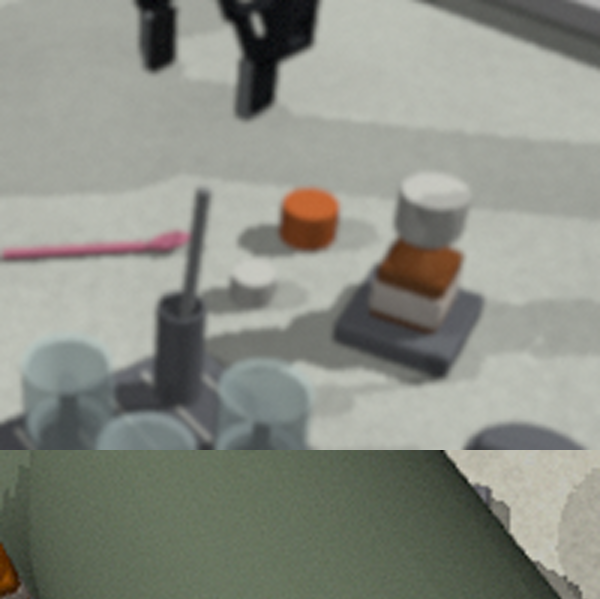

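The open jaws, at crop (205,60), sit straight above the spoon handle's end at (203,192). The arm hides it in the top view. I'll go down and grip.

Call:
jog_arm([
  [70, [0.05, -0.07, 0.8], [0, 0, 0]],
  [70, [0, 0, 0.8], [0, 0, 0]],
  [70, [0, 0, 0.8], [0, 0, 0]],
  [70, [0, 0, 0.57], [0, 0, 0]],
  [70, [0, 0, 0], [0, 0, 0]],
])

```text
time: 3.9
ee_pos: [0.5295, 0.0703, 0.1323]
orientation: [-0.001, 0.709, 0.705, -0.002]
wrist_force: [-0.0, -0.1, 1.1]
grip_width: 0.0701
grasp_force: 0.0
```

Call:
jog_arm([
  [0, [0, 0, 0], [0, 0, 0]],
  [0, [0, 0, 0], [0, 0, 0]],
  [0, [0, 0, 0], [0, 0, 0]],
  [0, [0, 0, 0], [0, 0, 0]],
  [0, [0, 0, 0], [0, 0, 0]],
], squeeze=50)

```text
time: 4.4
ee_pos: [0.5309, 0.072, 0.1347]
orientation: [0.0, 0.709, 0.705, 0.0]
wrist_force: [0.2, 0.5, 3.1]
grip_width: 0.0075
grasp_force: 48.8
```

```bash
python3 st.py
python3 - <<'E'
from h import *
s=robot.capture("scene")
cv2.imwrite("pics/c2.png",cv2.resize(s[110:260,250:450],None,fx=3,fy=3,interpolation=cv2.INTER_CUBIC)[:,:,::-1])
E
```

```text
t 4.4 p [0.5309 0.072  0.1347] F [0.1964 0.5133 3.0782] T [0.1228 0.0036 0.027 ] w 0.007472275351353765 48.79348039627075
[[ 0.0051  1.      0.0009]
 [ 1.     -0.0051  0.0002]
 [ 0.0002  0.0009 -1.    ]]
j [ 0.1165  0.5132 -0.4891  1.8881  0.322   0.8173 -0.547 ]
```

View pics/c2.png

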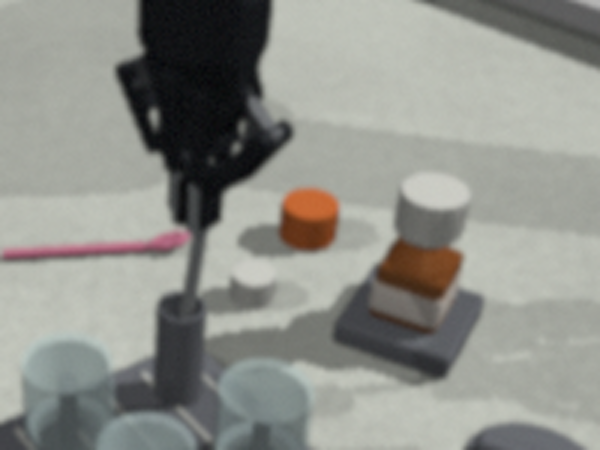

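The fingers have closed on the handle at crop (193,200), just below its end. I'll draw it up and towards +y, along half the lean.

Call:
jog_arm([
  [0, [0.03, 0, -0.3], [0, 0, 0]],
  [0, [0.05, 0, -0.5], [0, 0, 0]],
  [0, [0.05, 0, -0.5], [0, 0, 0]],
  [0, [0.05, 0, -0.5], [0, 0, 0]],
  [0, [0, 0, 0], [0, 0, 0]],
])

```text
time: 4.95
ee_pos: [0.5314, 0.0778, 0.1903]
orientation: [0.001, 0.709, 0.705, 0.001]
wrist_force: [-0.0, 0.7, -0.8]
grip_width: 0.0075
grasp_force: 49.0
```

```bash
python3 st.py
python3 - <<'E'
from h import *
s=robot.capture("scene")
cv2.imwrite("pics/c3.png",cv2.resize(s[110:260,250:450],None,fx=3,fy=3,interpolation=cv2.INTER_CUBIC)[:,:,::-1])
E
```

```text
t 4.95 p [0.5314 0.0778 0.1903] F [-0.0012  0.7481 -0.7874] T [-0.0009 -0.0443 -0.0278] w 0.007520796602186648 48.99425268173218
[[ 0.0048  1.      0.0027]
 [ 1.     -0.0048  0.0004]
 [ 0.0004  0.0027 -1.    ]]
j [ 0.1332  0.442  -0.5194  1.8347  0.2683  0.9318 -0.5104]
```

View pics/c3.png

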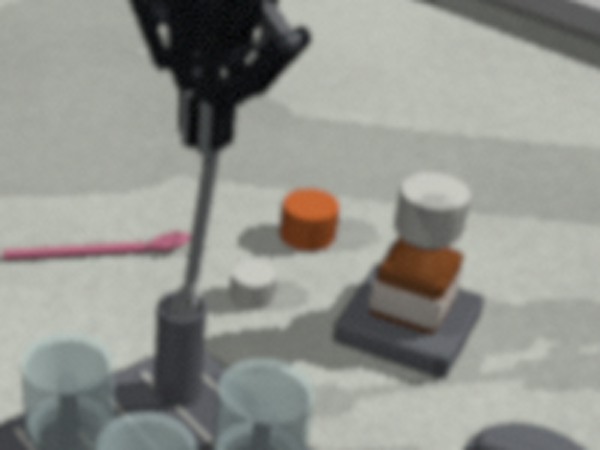

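The spoon is rising cleanly in the grip; its handle is at crop (205,150) and the head is still in the tube. I'll lift it clear and carry it to the bowl.

Call:
jog_arm([
  [0, [0.05, 0, -0.5], [0, 0, 0]],
  [0, [0.05, 0, -0.5], [0, 0, 0]],
  [0, [0, 0, -0.5], [0, 0, 0]],
  [0, [0, 0, -0.4], [0, 0, 0]],
  [0, [-0.3, 0.1, 0], [0, 0, 0]],
])

```text
time: 5.5
ee_pos: [0.5338, 0.072, 0.2462]
orientation: [0.0, 0.708, 0.706, 0.001]
wrist_force: [0.1, 0.8, -0.3]
grip_width: 0.0079
grasp_force: 49.0
```

Call:
jog_arm([
  [0, [-0.8, 0.1, 0], [0, 0, 0]],
  [0, [-0.9, 0.1, 0], [0, 0, 0]],
  [0, [-0.9, 0.1, 0], [0, 0, 0]],
  [0, [-0.9, 0.1, 0], [0, 0, 0]],
  [0, [-0.9, 0.1, 0], [0, 0, 0]],
])

```text
time: 6.0
ee_pos: [0.5475, -0.0628, 0.2442]
orientation: [-0.0, 0.709, 0.705, -0.001]
wrist_force: [1.0, 1.0, -1.3]
grip_width: 0.0074
grasp_force: 49.0
```

Call:
jog_arm([
  [0, [-0.9, 0.1, 0], [0, 0, 0]],
  [0, [-0.9, 0.1, 0], [0, 0, 0]],
  [0, [-0.9, 0.1, 0], [0, 0, 0]],
  [0, [-0.9, 0.1, 0], [0, 0, 0]],
  [0, [-0.9, 0.1, 0], [0, 0, 0]],
])

```text
time: 6.5
ee_pos: [0.5616, -0.1979, 0.244]
orientation: [-0.0, 0.709, 0.705, -0.001]
wrist_force: [0.7, 0.4, 0.1]
grip_width: 0.0078
grasp_force: 49.0
```

Call:
jog_arm([
  [0, [-0.9, 0.1, 0], [0, 0, 0]],
  [0, [-0.4, 0, 0], [0, 0, 0]],
  [0, [0, 0, 0], [0, 0, 0]],
  [0, [0, 0, 0], [0, 0, 0]],
])

```text
time: 6.9
ee_pos: [0.5648, -0.2341, 0.2446]
orientation: [-0.001, 0.709, 0.705, 0.0]
wrist_force: [0.4, 0.7, -0.5]
grip_width: 0.0078
grasp_force: 49.0
```

```bash
python3 st.py .564 -.247 .121
python3 - <<'E'
from h import *
s=robot.capture("scene");t=robot.capture("top")
print(proj("scene",(.568,-.256,.055)))
a=cv2.resize(s[150:400,60:360],None,fx=2,fy=2,interpolation=cv2.INTER_CUBIC)
cv2.imwrite("pics/c4.png",a[:,:,::-1])
b=t.astype(int);m=((b[:,:,2]-b[:,:,0]>50)).astype(np.uint8)
c=max(cv2.findContours(m,0,1)[0],key=cv2.contourArea);print(cv2.boundingRect(c))
E
```

```text
t 6.9 p [ 0.5648 -0.2341  0.2446] F [ 0.4051  0.6501 -0.5435] T [ 0.0363 -0.0064  0.004 ] w 0.007817567769240951 48.98353099822998
[[ 0.0047  1.     -0.0006]
 [ 1.     -0.0047  0.0008]
 [ 0.0008 -0.0006 -1.    ]]
j [ 0.5915  0.4933 -0.4322  1.5789  0.2215  1.1191  0.1028]
units to target [-0.4339 -0.022   4.121 ]
[183.43167199 325.13800209]
(366, 164, 68, 67)
```

View pics/c4.png

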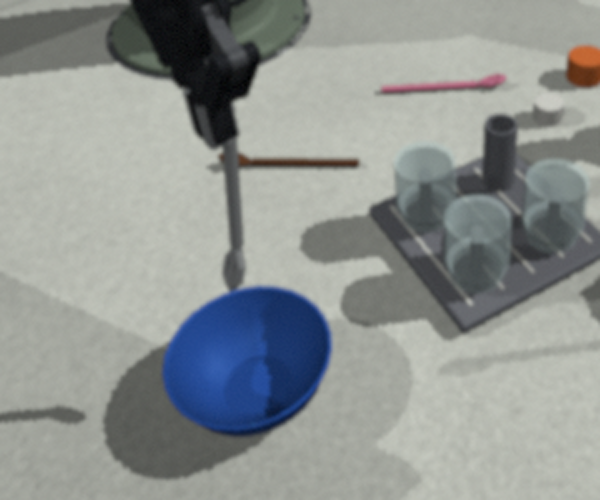

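The spoon hangs freely. Its head tip is at crop (235,287), full picture (177,293), over the bowl at (183,325), and the jars have not moved.

Run:
```python
from h import *
np.set_printoptions(precision=4,suppress=True)
for z in(.12,.132,.145): print(z,onz("scene",177.5,293.5,z),proj("scene",(.568,-.259,z)))
p=onz("scene",60+233/2,150+150/2,.225);print(p)
```

```text
0.12 [ 0.5588 -0.2482  0.12  ] [174.1925 300.9331]
0.132 [ 0.5688 -0.2514  0.132 ] [172.6675 295.8702]
0.145 [ 0.5798 -0.2548  0.145 ] [170.9688 290.2306]
[ 0.5355 -0.2149  0.225 ]
```

Call:
jog_arm([
  [0, [-0.5, 0, 0.6], [0, 0, 0]],
  [0, [0, 0, 0.8], [0, 0, 0]],
  [0, [0, 0, 0.8], [0, 0, 0]],
  [0, [0, 0, 0.8], [0, 0, 0]],
  [0, [0, 0, 0.5], [0, 0, 0]],
])

```text
time: 7.5
ee_pos: [0.564, -0.2497, 0.1377]
orientation: [-0.001, 0.709, 0.706, -0.0]
wrist_force: [0.0, -0.7, -0.8]
grip_width: 0.0078
grasp_force: 49.0
```

Call:
jog_arm([
  [0, [0, 0, 0.3], [0, 0, 0]],
  [0, [0, 0, 0.2], [0, 0, 0]],
  [0, [0, 0, 0], [0, 0, 0]],
])

```text
time: 7.8
ee_pos: [0.5649, -0.2498, 0.125]
orientation: [-0.0, 0.709, 0.705, -0.0]
wrist_force: [0.3, -1.1, 0.3]
grip_width: 0.0076
grasp_force: 49.0
```

```bash
python3 st.py .564 -.247 .121
python3 - <<'E'
from h import *
s=robot.capture("scene")
a=cv2.resize(s[200:400,80:320],None,fx=2.5,fy=2.5,interpolation=cv2.INTER_CUBIC)
cv2.imwrite("pics/c5.png",a[:,:,::-1])
E
```

```text
t 7.8 p [ 0.5649 -0.2498  0.125 ] F [ 0.3079 -1.1275  0.2593] T [ 0.0111 -0.0275  0.0051] w 0.007619181338576108 48.9740914106369
[[ 0.0049  1.     -0.0002]
 [ 1.     -0.0049  0.0001]
 [ 0.0001 -0.0002 -1.    ]]
j [ 0.5857  0.6292 -0.3935  1.6797  0.2941  0.8918  0.0689]
units to target [ 0.0938 -0.0311  0.1323]
```

View pics/c5.png

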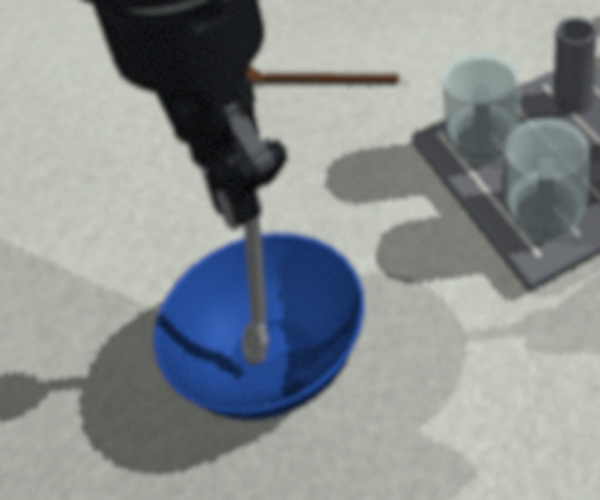

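The head, at crop (255,350), is inside the bowl about 1 cm above its floor. I'll lower it slightly and let go.

Call:
jog_arm([
  [0, [0, 0, 0.15], [0, 0, 0]],
  [0, [0, 0, 0], [0, 0, 0]],
  [40, [0, 0, 0], [0, 0, 0]],
  [50, [0, 0, 0], [0, 0, 0]],
  [50, [0, 0, 0], [0, 0, 0]],
])

```text
time: 8.35
ee_pos: [0.565, -0.2499, 0.1209]
orientation: [0.0, 0.709, 0.705, 0.0]
wrist_force: [-0.4, 0.8, -0.5]
grip_width: 0.0495
grasp_force: 0.0
```

Call:
jog_arm([
  [60, [0, 0, 0], [0, 0, 0]],
  [60, [0, 0, 0], [0, 0, 0]],
  [60, [0, 0, -0.5], [0, 0, 0]],
  [60, [0, 0, -0.8], [0, 0, 0]],
  [60, [0, 0, -0.9], [0, 0, 0]],
])

```text
time: 8.85
ee_pos: [0.5647, -0.2496, 0.1881]
orientation: [-0.0, 0.709, 0.705, -0.0]
wrist_force: [-0.6, 0.8, 0.1]
grip_width: 0.0602
grasp_force: 0.0
```

Call:
jog_arm([
  [60, [0, 0, -0.9], [0, 0, 0]],
  [60, [0, 0, -0.9], [0, 0, 0]],
  [60, [0, 0, -0.4], [0, 0, 0]],
  [60, [0, 0, 0], [0, 0, 0]],
])

```text
time: 9.25
ee_pos: [0.5656, -0.25, 0.2548]
orientation: [0.001, 0.709, 0.705, 0.001]
wrist_force: [-0.0, 0.9, 0.1]
grip_width: 0.0602
grasp_force: 0.0
```

```bash
python3 st.py .587 .258 .245
python3 - <<'E'
from h import *
s=robot.capture("scene")
a=cv2.resize(s[150:400,60:360],None,fx=2,fy=2,interpolation=cv2.INTER_CUBIC)
cv2.imwrite("pics/c6.png",a[:,:,::-1])
E
```

```text
t 9.25 p [ 0.5656 -0.25    0.2548] F [-0.0108  0.8714  0.1101] T [-0.0409 -0.0159 -0.0259] w 0.060172705576975474 0.0
[[ 0.0052  1.      0.0028]
 [ 1.     -0.0052 -0.0012]
 [-0.0012  0.0028 -1.    ]]
j [ 0.6112  0.4935 -0.4297  1.5507  0.2193  1.1423  0.1306]
units to target [16.9384  0.6257  0.3097]
```

View pics/c6.png

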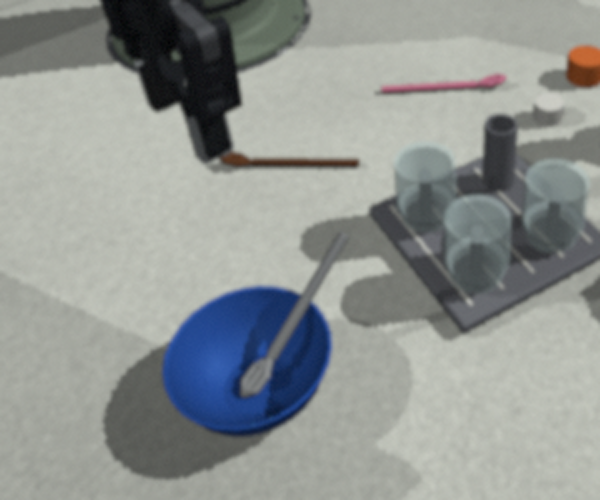

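The spoon lies in the bowl with its head at crop (257,378) and its handle over the rim at (340,240). The bowl is upright. Next is the cap.

Call:
jog_arm([
  [70, [0.5, 0.03, 0], [0, 0, 0]],
  [80, [0.9, 0.03, 0], [0, 0, 0]],
  [85, [0.9, 0.03, 0], [0, 0, 0]],
  [85, [0.9, 0.03, 0], [0, 0, 0]],
  [85, [0.9, 0.03, 0], [0, 0, 0]],
], squeeze=70)

```text
time: 9.8
ee_pos: [0.5694, -0.1247, 0.2515]
orientation: [-0.001, 0.709, 0.706, -0.0]
wrist_force: [0.3, 0.3, 0.2]
grip_width: 0.085
grasp_force: 0.0
```

Call:
jog_arm([
  [85, [0.9, 0.03, 0], [0, 0, 0]],
  [85, [0.9, 0.03, 0], [0, 0, 0]],
  [85, [0.9, 0.03, 0], [0, 0, 0]],
  [85, [0.9, 0.03, 0], [0, 0, 0]],
  [85, [0.9, 0.03, 0], [0, 0, 0]],
])

```text
time: 10.3
ee_pos: [0.5743, 0.0101, 0.2516]
orientation: [-0.001, 0.709, 0.706, -0.001]
wrist_force: [1.0, -0.3, -0.2]
grip_width: 0.0851
grasp_force: 0.0
```

Call:
jog_arm([
  [85, [0.9, 0.03, 0], [0, 0, 0]],
  [85, [0.9, 0.03, 0], [0, 0, 0]],
  [85, [0.9, 0.03, 0], [0, 0, 0]],
  [85, [0.9, 0.03, 0], [0, 0, 0]],
  [85, [0.9, 0.03, 0], [0, 0, 0]],
])

```text
time: 10.8
ee_pos: [0.5793, 0.145, 0.2516]
orientation: [-0.001, 0.709, 0.706, -0.001]
wrist_force: [0.5, -0.8, 0.3]
grip_width: 0.0847
grasp_force: 0.0
```

Call:
jog_arm([
  [85, [0.9, 0.03, 0], [0, 0, 0]],
  [85, [0.9, 0.03, 0], [0, 0, 0]],
  [85, [0.9, 0.03, 0], [0, 0, 0]],
  [85, [0.5, 0, 0], [0, 0, 0]],
  [85, [0, 0, 0], [0, 0, 0]],
])

```text
time: 11.3
ee_pos: [0.5823, 0.2416, 0.2517]
orientation: [-0.001, 0.708, 0.707, -0.0]
wrist_force: [0.3, -0.3, 0.4]
grip_width: 0.0855
grasp_force: 0.0
```

```bash
python3 st.py .587 .2577 .107
```

```text
t 11.3 p [0.5823 0.2416 0.2517] F [ 0.2969 -0.2623  0.4259] T [-0.0248 -0.0024  0.0569] w 0.08549875269980897 0.0
[[ 0.0017  1.     -0.0017]
 [ 1.     -0.0017  0.0005]
 [ 0.0005 -0.0017 -1.    ]]
j [-0.1402  0.5345 -0.5279  1.5129  0.2807  1.1716 -0.7189]
units to target [0.534  0.1643 4.8247]
```

Call:
jog_arm([
  [85, [0.53, 0.16, 0], [0, 0, 0]],
  [85, [0, 0, 0.8], [0, 0, 0]],
  [85, [0, 0, 0.9], [0, 0, 0]],
  [85, [0, 0, 0.8], [0, 0, 0]],
  [85, [0, 0, 0], [0, 0, 0]],
])

```text
time: 11.8
ee_pos: [0.587, 0.2529, 0.1745]
orientation: [-0.001, 0.709, 0.705, -0.003]
wrist_force: [-0.9, -0.6, 0.1]
grip_width: 0.0853
grasp_force: 0.0
```

```bash
python3 st.py .587 .2577 .107
```

```text
t 11.8 p [0.587  0.2529 0.1745] F [-0.8945 -0.6334  0.0757] T [-0.0195 -0.0094  0.0167] w 0.08526556784694732 0.0
[[ 0.0058  1.     -0.0046]
 [ 1.     -0.0058 -0.0027]
 [-0.0028 -0.0046 -1.    ]]
j [-0.1734  0.623  -0.5033  1.5694  0.3319  1.0408 -0.7738]
units to target [0.1663 0.0088 2.2499]
```

Call:
jog_arm([
  [85, [0.1, 0, 0.4], [0, 0, 0]],
  [85, [0, 0, 0.6], [0, 0, 0]],
  [85, [0, 0, 0.6], [0, 0, 0]],
  [85, [0, 0, 0.6], [0, 0, 0]],
  [85, [0, 0, 0], [0, 0, 0]],
])

```text
time: 12.3
ee_pos: [0.5879, 0.2574, 0.1104]
orientation: [-0.0, 0.709, 0.705, -0.001]
wrist_force: [-1.1, -0.1, -0.5]
grip_width: 0.0849
grasp_force: 0.0
```

Call:
jog_arm([
  [85, [0, 0, 0], [0, 0, 0]],
])

```text
time: 12.4
ee_pos: [0.5888, 0.2581, 0.1126]
orientation: [0.0, 0.709, 0.705, 0.0]
wrist_force: [0.1, -0.2, 0.5]
grip_width: 0.0851
grasp_force: 0.0
```

```bash
python3 st.py .587 .2577 .107
```

```text
t 12.4 p [0.5888 0.2581 0.1126] F [ 0.1437 -0.1866  0.4627] T [-0.0069 -0.024  -0.002 ] w 0.08509149966751146 0.0
[[ 0.0051  1.      0.0006]
 [ 1.     -0.0051  0.0004]
 [ 0.0004  0.0006 -1.    ]]
j [-0.1958  0.6945 -0.4783  1.6142  0.3777  0.9254 -0.814 ]
units to target [-0.0151 -0.0605  0.1867]
```

Call:
jog_arm([
  [85, [-0.02, -0.06, 0.15], [0, 0, 0]],
  [60, [0, 0, 0], [0, 0, 0]],
  [40, [0, 0, 0], [0, 0, 0]],
  [40, [0, 0, 0], [0, 0, 0]],
  [40, [0, 0, 0], [0, 0, 0]],
])

```text
time: 12.9
ee_pos: [0.5868, 0.2574, 0.1074]
orientation: [0.0, 0.709, 0.705, 0.0]
wrist_force: [0.7, 0.1, -0.3]
grip_width: 0.0402
grasp_force: 0.0
```

```bash
python3 st.py .587 .2577 .107
```

```text
t 12.9 p [0.5868 0.2574 0.1074] F [ 0.7017  0.1266 -0.3059] T [-0.0056  0.0014 -0.0393] w 0.04019682249788788 0.0
[[ 0.0051  1.      0.0002]
 [ 1.     -0.0051  0.0001]
 [ 0.0001  0.0002 -1.    ]]
j [-0.1967  0.6979 -0.4762  1.6233  0.3812  0.9138 -0.8182]
units to target [0.0108 0.0074 0.0139]
```

Run:
```python
from h import *
s=robot.capture("scene").astype(int);b=cv2.imread("pics/scene0.png")[:,:,::-1].astype(int)
print(proj("scene",(.587,.2577,.129)),proj("scene",robot.sense()["ee_pos"]))
for nm,im in(("before",b),("now",s)):
    print(nm)
    for v in range(154,232,3):
        print(v,"".join("o" if im[v,u,0]-im[v,u,2]>35 else " .:-=+*#%@"[min(9,im[v,u].sum()//3*10//220)] for u in range(360,436,2)))
```

```text
[394.46211361 172.91537305] [392.52726321 181.33485044]
before
154 #%#%%%%%%#%%%%%%%%%%#################%
157 ##########%%%%%#%%%%%%##%%############
160 #################%%%%%#%%%##%%#######%
163 #########################%%%#########%
166 ##*####################**#########%###
169 #*#####**##*##%%%%%%%##*********######
172 #**####**##*#%%%%%%%%%%#**************
175 o*###*####*++#%%%%%%%%%#*#************
178 oo*****#***+-=+*#%%%%##***************
181 oo*#######*=-========++**********#****
184 oo*****###*-==========+***************
187 o+**###*##*===========****************
190 o*#**#####*-:-======+**#*###**#*****#*
193 ######%#%*-oooooooooo+*#####*******##*
196 ####%%%%#=oooooooooooo+###*##**#******
199 %#%##%#+:ooooooooooooo*#####*##*******
202 #####*=-:oooooooooooo+##*##**#####****
205 ##*+=-:---::oooooooo+*****#*##*****#**
208 *+=-:::---------:o:+*====+***###****#*
211 *=-::::-------====+*======*#**##******
214 =-::::::::-----===+======+****#*******
217 -:::::::::..::--=========*#*#####*****
220 -:::::::::::::..:--=====*##****#####**
223 -:::..:::::::---=======*########**####
226 =
[... 502 characters left out ...]
############
184 oo#####%%%#==========+*%%%%###########
187 o*######%%%*=========+#%%%%%%%%%%%%%%%
190 o*######%%#=-=======+#%%%%%%%%%%%%%%%%
193 #####%%%%#-oooooooooo*%%%%%%%%%%%%%%%%
196 %%%%%%%%#=oooooooooooo*%%%%%%%%%%%%%%%
199 %%%%%%%+-ooooooooooooo#%%%%%%%%%%%%%%%
202 %%%%%%+=:oooooooooooo*%%%%%%%%%%%%%%%%
205 %%#*+=-===-:oooooooo+*#%%%%%%%%%%%%%%%
208 %#+=---=+=+++==-:oo+*+==+*%%%%%%%%%%%%
211 #+=----======+==++**+====+#####%######
214 ++----:::-====+===++=====*############
217 +-------:::::--=========+#############
220 =:::---------::::-=====+##############
223 =-:::::::-----====+====*###########%##
226 +++==-:::::::--====+==*##########%%%%%
229 +++++++==-:::::::--==+####%%%%%%%%%%%%
```

Run:
```python
from h import *
for x in(.56,.567,.607,.615,.625):
    print(x,[proj("scene",(x,.2577,z)).round(0).tolist() for z in(.096,.105,.115,.125,.135)])
for p in((.587,.2577,.095),(.563,.2577,.129),(.611,.2577,.129),(.587,.2337,.129),(.611,.2577,.095)): print(p,proj("scene",p).round(0))
m=robot.sense();print(m["grip_width"],m["grasp_force"])
```

```text
0.56 [[382.0, 180.0], [382.0, 177.0], [383.0, 173.0], [384.0, 169.0], [385.0, 165.0]]
0.567 [[384.0, 182.0], [385.0, 178.0], [386.0, 175.0], [386.0, 171.0], [387.0, 167.0]]
0.607 [[400.0, 190.0], [400.0, 186.0], [401.0, 182.0], [402.0, 178.0], [403.0, 174.0]]
0.615 [[403.0, 191.0], [403.0, 188.0], [404.0, 184.0], [405.0, 180.0], [406.0, 176.0]]
0.625 [[407.0, 193.0], [407.0, 190.0], [408.0, 186.0], [409.0, 182.0], [410.0, 178.0]]
(0.587, 0.2577, 0.095) [392. 186.]
(0.563, 0.2577, 0.129) [385. 168.]
(0.611, 0.2577, 0.129) [404. 178.]
(0.587, 0.2337, 0.129) [387. 177.]
(0.611, 0.2577, 0.095) [401. 191.]
0.040108111904349285 0.0
```

Call:
jog_arm([
  [44, [0, 0, 0], [0, 0, 0]],
  [44, [0, 0, 0], [0, 0, 0]],
])

```text
time: 13.15
ee_pos: [0.5867, 0.2574, 0.1072]
orientation: [-0.0, 0.709, 0.705, 0.0]
wrist_force: [-0.1, 0.3, -0.8]
grip_width: 0.044
grasp_force: 0.0
```

Run:
```python
from h import *
np.set_printoptions(precision=4,suppress=True)
def ony(u,v,y):
    o,d=ray("scene",u,v);return o+d*(y-o[1])/d[1]
print("c1 TCP .5324 .0734 .2233",ony(250+155/3,110+68/3,.0734),ony(250+250/3,110+116/3,.0734))
print("c2 TCP .1347",ony(250+198/3,110+225/3,.072))
print("c6 TCP .5656,-.25,.2548",ony(60+208/2,150+160/2,-.25))
im=robot.capture("scene").astype(int)
for v in range(100,196,3):
    print(v,"".join("o" if im[v,u,0]-im[v,u,2]>35 else " .:-=+*#%@"[min(9,im[v,u].sum()//3*10//220)] for u in range(350,440,2)))
```

```text
c1 TCP .5324 .0734 .2233 [0.492  0.0734 0.2523] [0.5704 0.0734 0.2523]
c2 TCP .1347 [0.5361 0.072  0.1593]
c6 TCP .5656,-.25,.2548 [ 0.5825 -0.25    0.2678]
100 ######*+=----------:     ..  ........   .===-
103 ##########*+=------:                  ..-#*++
106 #########%%%%%*+=--.                 . .=####
109 %%%%%%%%%%%%%%%%%#*:                  ..-===+
112 %%%%%%%%%%%%%%%%%%#:                  .:=====
115 %%%%%%%%%%%%%%%#*%#:                  .:--===
118 %%%%%%%%%%%%*=-::-:.                . .------
121 %%%%%%%%%%%*......                   .-=====-
124 %%%%%%%%%%%*: .....                  -*+=====
127 %%%%%%%%%%%#: ...--.                 =#%##*+=
130 %%%%%%%%%%%#:   .:*-               ..:#%%%%%%
133 %%%%%%%%%%%#- ...:*=               .:-+%%%%%%
136 %%%%%%%%%%%%=  .  :.               ..:-=*#*#%
139 %%%%%%%%%%%%+. ..                .=#=..::--:#
142 %%%%%%%%%%%%+. ..     :+=.       .+#=.. .::=#
145 %%%%%%%%%%%%#-:.     .*%%#=. ..  .+#-    .=#%
148 %%%%%%%%%%%%%%%*.   :*%%%%*: ....:*#-  ..=%%%
151 #######%%%%%%%%%=.. :*%%%%#: ... -*-    =#%%%
154 ################--. .*%%%%%*. .  .:    =#%%%%
157 ###############*::. :*#####*: ...     -#%%%%%
160 ###############+::  =######*:      .:=*######
163 ###############+-. .+######+:.  .::+#########
166 ################=.:+######*--. .+############
169 ################**##%%%%%%*-:  :*############
172 ooo##############%@@@@@@@%+-. .=#############
175 oooooo##########*+%@@@%%%%=:.:+##############
178 ooooooo%%%%%%#%#+==+***+++==*################
181 ooooooo%%%%%%%%%+=========++#################
184 ooooooo#####%%%#==========+*%%%%#############
187 oooooo*######%%%+=========+#%%%%%%%%%%%%%%%%%
190 oooooo*######%%#=-=======+#%%%%%%%%%%%%%%%%%%
193 ===+*#####%%%%#-oooooooooo*%%%%%%%%%%%%%%%%%%
```

The finger-tip pixels show the tips standing about 30 mm higher than the stated TCP geometry implies. The jaws closed just above the cap without touching it, so I'll open, go down about 28 mm and grip again.

Call:
jog_arm([
  [85, [0, 0, 0], [0, 0, 0]],
  [85, [0, 0, 0], [0, 0, 0]],
  [85, [0, 0, 0.4], [0, 0, 0]],
  [85, [0, 0, 0.52], [0, 0, 0]],
  [85, [0, 0, 0], [0, 0, 0]],
])

```text
time: 13.7
ee_pos: [0.5853, 0.2566, 0.0767]
orientation: [-0.001, 0.709, 0.705, -0.002]
wrist_force: [-0.9, 0.2, 0.3]
grip_width: 0.085
grasp_force: 0.0
```

Call:
jog_arm([
  [85, [0, 0, 0], [0, 0, 0]],
  [50, [0, 0, 0], [0, 0, 0]],
  [30, [0, 0, 0], [0, 0, 0]],
  [30, [0, 0, 0], [0, 0, 0]],
  [30, [0, 0, 0], [0, 0, 0]],
])

```text
time: 14.2
ee_pos: [0.5869, 0.2574, 0.0801]
orientation: [0.0, 0.709, 0.705, 0.0]
wrist_force: [-0.8, -0.6, 3.3]
grip_width: 0.0467
grasp_force: 71.0
```

```bash
python3 st.py
python3 - <<'E'
from h import *
im=robot.capture("scene").astype(int)
for v in range(130,205,3):
    print(v,"".join("o" if im[v,u,0]-im[v,u,2]>35 else " .:-=+*#%@"[min(9,im[v,u].sum()//3*10//220)] for u in range(350,440,2)))
E
```

```text
t 14.2 p [0.5869 0.2574 0.0801] F [-0.8202 -0.5518  3.2666] T [-0.0761  0.0617 -0.0358] w 0.0466717866070277 70.97491040825844
[[ 0.0051  1.      0.0006]
 [ 1.     -0.0051  0.0003]
 [ 0.0003  0.0006 -1.    ]]
j [-0.2058  0.7316 -0.4623  1.6392  0.402   0.866  -0.8345]
130 %%%%%%%%%%%*=-::--.                ..+%%%%%%%
133 %%%%%%%%%%*: ....                   -#%%%%%%%
136 %%%%%%%%%%#: .....                 .*%%%%%%%%
139 %%%%%%%%%%#: ...-=.  .             .#%%%%%%%%
142 %%%%%%%%%%#-  ..-*-               ..+%%%%%%%%
145 %%%%%%%%%%#-  . :*=              ..:=%%%%%%%%
148 %%%%%%%%%%%= .. .:.               .:-=*###%%%
151 ######%%%%%+. ...               .++:.:---:+%%
154 ###########+.. .     =+-.       :##:. .:-:*%%
157 ############+=:    .=###*-. ..  .**.   .:*%%%
160 ##############+.  .-#####+. ....-*+.  ..+#%%%
163 ##############*::..:*####*: ... -*:   .+#####
166 ##############*::..-######*. .  .:   .=######
169 ##############+::=*#%%%%%%#: ..     .=#######
172 ooo###########+:-#@@@@@@@@%-      .:+########
175 oooooo########*--*%@@@@@@%+:.  ::-*##########
178 ooooooo%%%##%##+===+*****+-:. .*#############
181 ooooooo%%%%%%%%%=========--:. -*#############
184 ooooooo#####%%%#=========--. :*##############
187 oooooo*######%%%+========---+#%%%%%%%%%%%%%##
190 oooooo*######%%#=-========#%%%%%%%%%%%%%%%%%%
193 ===+*#####%%%%#-oooooooooo*%%%%%%%%%%%%%%%%%%
196 %%%%%%%%%%%%%#=oooooooooooo*%%%%%%%%%%%%%%%%%
199 %%%%%%%%%%%%+-ooooooooooooo#%%%%%%%%%%%%%%%%%
202 %%%%%%%%%%%+=:oooooooooooo*%%%%%%%%%%%%%%%%%%
```

The cap is gripped at 46.7 mm and 71 N, with the tip at scene (402,189), near the rim. I'll press down.

Call:
jog_arm([
  [30, [0, 0, 0.08], [0, 0, 0]],
  [30, [0, 0, 0.08], [0, 0, 0]],
  [30, [0, 0, 0.07], [0, 0, 0]],
  [30, [0, 0, 0], [0, 0, 0]],
  [30, [0, 0, 0], [0, 0, 0]],
], squeeze=90)

```text
time: 14.75
ee_pos: [0.5869, 0.2575, 0.073]
orientation: [0.0, 0.709, 0.705, 0.0]
wrist_force: [-2.2, -0.9, 8.5]
grip_width: 0.0463
grasp_force: 92.0
```

```bash
python3 st.py
```

```text
t 14.75 p [0.5869 0.2575 0.073 ] F [-2.1568 -0.9419  8.4661] T [-0.1814  0.1838 -0.008 ] w 0.046314719011734076 92.04385422170162
[[ 0.0051  1.      0.0007]
 [ 1.     -0.0051  0.0003]
 [ 0.0003  0.0007 -1.    ]]
j [-0.2083  0.7406 -0.4584  1.6426  0.4074  0.8541 -0.8387]
```

Call:
jog_arm([
  [30, [0, 0, 0], [0, 0, -0.5]],
  [30, [0, 0, 0], [0, 0, -0.7]],
  [30, [0, 0, 0], [0, 0, -0.7]],
  [30, [0, 0, 0], [0, 0, -0.7]],
  [30, [0, 0, 0], [0, 0, -0.7]],
])

```text
time: 15.25
ee_pos: [0.5871, 0.2577, 0.0732]
orientation: [0.0, 0.576, 0.818, 0.001]
wrist_force: [0.1, -0.5, 8.7]
grip_width: 0.0458
grasp_force: 91.9
```

```bash
python3 st.py
```

```text
t 15.25 p [0.5871 0.2577 0.0732] F [ 0.1364 -0.5366  8.6759] T [-0.0219 -0.0036 -0.01  ] w 0.04581408534016533 91.85231164097786
[[-0.3368  0.9416  0.0012]
 [ 0.9416  0.3368  0.0007]
 [ 0.0003  0.0013 -1.    ]]
j [-0.1554  0.7576 -0.5438  1.6392  0.4797  0.8798 -0.5454]
```

Call:
jog_arm([
  [30, [0, 0, 0], [0, 0, -0.8]],
  [30, [0, 0, 0], [0, 0, -0.8]],
  [30, [0, 0, 0], [0, 0, -0.8]],
  [30, [0, 0, 0], [0, 0, -0.8]],
  [30, [0, 0, 0], [0, 0, -0.8]],
])

```text
time: 15.75
ee_pos: [0.5872, 0.2577, 0.0732]
orientation: [0.0, 0.393, 0.919, 0.001]
wrist_force: [0.2, -0.4, 8.7]
grip_width: 0.0459
grasp_force: 91.8
```

Call:
jog_arm([
  [30, [0, 0, 0], [0, 0, -0.8]],
  [30, [0, 0, 0], [0, 0, -0.8]],
  [30, [0, 0, 0], [0, 0, -0.8]],
  [30, [0, 0, 0], [0, 0, -0.8]],
  [30, [0, 0, 0], [0, 0, -0.8]],
])

```text
time: 16.25
ee_pos: [0.5871, 0.2577, 0.0732]
orientation: [0.0, 0.193, 0.981, 0.0]
wrist_force: [-0.6, 0.1, 8.7]
grip_width: 0.0462
grasp_force: 91.8
```

Call:
jog_arm([
  [30, [0, 0, 0], [0, 0, -0.8]],
  [30, [0, 0, 0], [0, 0, -0.3]],
  [30, [0, 0, 0], [0, 0, 0]],
  [30, [0, 0, 0], [0, 0, 0]],
])

```text
time: 16.65
ee_pos: [0.5871, 0.2577, 0.0732]
orientation: [0.0, 0.138, 0.99, 0.0]
wrist_force: [1.1, -0.4, 8.7]
grip_width: 0.0458
grasp_force: 91.8
```

```bash
python3 st.py
```

```text
t 16.65 p [0.5871 0.2577 0.0732] F [ 1.1053 -0.4427  8.7374] T [ 0.0049 -0.0642  0.0262] w 0.04579918071783824 91.8441890180111
[[-0.9618  0.2738  0.001 ]
 [ 0.2738  0.9618  0.0008]
 [-0.0007  0.0011 -1.    ]]
j [-0.0264  0.8191 -0.7638  1.6318  0.6617  0.9652  0.2714]
```

Call:
jog_arm([
  [30, [0, 0, -0.12], [0, 0, 0]],
  [30, [0, 0, -0.12], [0, 0, 0]],
  [30, [0, 0, -0.12], [0, 0, 0]],
  [30, [0, 0, -0.12], [0, 0, 0]],
  [30, [0, 0, 0], [0, 0, 0]],
])

```text
time: 17.15
ee_pos: [0.5866, 0.2573, 0.0873]
orientation: [0.0, 0.138, 0.99, -0.0]
wrist_force: [0.2, 0.7, 0.1]
grip_width: 0.0464
grasp_force: 91.9
```

```bash
python3 st.py
```

```text
t 17.15 p [0.5866 0.2573 0.0873] F [0.1683 0.6517 0.0843] T [ 0.0322 -0.0042 -0.0371] w 0.0464375103145002 91.8984717875719
[[-0.9618  0.2738  0.    ]
 [ 0.2738  0.9618 -0.    ]
 [-0.     -0.     -1.    ]]
j [-0.0201  0.8019 -0.7744  1.6249  0.6461  0.9877  0.2825]
```

The cap comes up with no resistance. It is 7 mm above its closed height, so it is free. I'll lift further.

Call:
jog_arm([
  [30, [0, 0, -0.3], [0, 0, 0]],
  [30, [0, 0, -0.4], [0, 0, 0]],
  [30, [0, 0, -0.4], [0, 0, 0]],
  [30, [0, 0, -0.4], [0, 0, 0]],
  [30, [0, 0, -0.3], [0, 0, 0]],
])

```text
time: 17.65
ee_pos: [0.5869, 0.2575, 0.1427]
orientation: [0.0, 0.138, 0.99, 0.0]
wrist_force: [-0.4, 0.1, -0.8]
grip_width: 0.0459
grasp_force: 91.9
```

Call:
jog_arm([
  [30, [0, 0, -0.1], [0, 0, 0]],
  [30, [0, 0, 0], [0, 0, 0]],
  [30, [0, 0, 0], [0, 0, 0]],
  [30, [0, 0, 0], [0, 0, 0]],
  [30, [0, 0, 0], [0, 0, 0]],
])

```text
time: 18.15
ee_pos: [0.5865, 0.2573, 0.1437]
orientation: [-0.0, 0.138, 0.99, -0.0]
wrist_force: [-0.2, 0.2, 0.3]
grip_width: 0.0458
grasp_force: 91.9
```

```bash
python3 st.py .587 .2577 .14
python3 - <<'E'
from h import *
im=robot.capture("scene").astype(int)
for v in range(100,214,3):
    print(v,"".join("o" if im[v,u,0]-im[v,u,2]>35 else " .:-=+*#%@"[min(9,im[v,u].sum()//3*10//220)] for u in range(350,440,2)))
for z in(.127,.15,.184):print(proj("scene",(.587,.2577,z)))
t=robot.capture("top").astype(int)
for nm,i in(("scene",im),("top",t)):
    m=((i[:,:,2]-i[:,:,0]>50)).astype(np.uint8);c=max(cv2.findContours(m,0,1)[0],key=cv2.contourArea);print(nm,cv2.boundingRect(c))
b=cv2.imread("pics/scene0.png")[:,:,::-1].astype(int)
d=np.abs(cv2.blur(im.astype(np.float32),(5,5))-cv2.blur(b.astype(np.float32),(5,5))).max(2)
for n,(u0,u1,v0,v1) in dict(jars=(250,360,225,310),grinder=(395,455,250,312)).items(): print(n,np.percentile(d[v0:v1,u0:u1],[50,95,100]))
E
```

```text
t 18.15 p [0.5865 0.2573 0.1437] F [-0.1772  0.2211  0.2522] T [-0.019  -0.0026  0.0124] w 0.04581678663984091 91.90228410065174
[[-0.9618  0.2737 -0.0006]
 [ 0.2737  0.9618 -0.0002]
 [ 0.0005 -0.0003 -1.    ]]
j [ 0.0019  0.738  -0.8136  1.5864  0.5882  1.0778  0.3252]
units to target [-0.0125  0.0174  0.1235]
100 ######*+------------:.    .             :===-
103 ##########*+=-------:.                 .:--=+
106 #########%%%%#*+=---.                  .....-
109 %%%%%%%%%%%%%%%%%#*-...           . . ...   :
112 %%%%%%%%%%%%%%%%%#+::..            .  .... .-
115 %%%%%%%%%%%%#-:=-:...                     .-=
118 %%%%%%%%%%%%+........              .      :--
121 %%%%%%%%%%%%+..    .                 ::  .-=-
124 %%%%%%%%%%%%*..    .  :.            :+: .-===
127 %%%%%%%%%%%%#:.      .=+-  :+-      .:..+#*+=
130 %%%%%%%%%%%%#:         .. :#%+         -#%%%#
133 %%%%%%%%%%%%#-      .=.  .+%%*.    .--=#%%%%%
136 %%%%%%%%%%%%%=     .==. =#%%#-.   .+%%%%%%%%%
139 %%%%%%%%%%%%%*:.  . .. :#%%%+.  .:*%%%%%%%%%%
142 %%%%%%%%%%%%%%#*:     .=+***=.  :-#%%%%%%%%%%
145 %%%%%%%%%%%%%%%%#=   .-++++++=-.:
[... 633 characters left out ...]
#+:ooooooo*##################
187 oooooo*######%%%%#=oooooo*###################
190 oooooo*######%%#-ooooooo=#%%#################
193 ===+*#####%%%%#-oooooooooo*#%%%%%%%##########
196 %%%%%%%%%%%%%#=oooooooooooo*%%%%%%%%%%%%%%%%%
199 %%%%%%%%%%%%+-ooooooooooooo#%%%%%%%%%%%%%%%%%
202 %%%%%%%%%%%+=:oooooooooooo*%%%%%%%%%%%%%%%%%%
205 %%%%%%%#*+=-===-:oooooooo+*#%%%%%%%%%%%%%%%%%
208 ##%%%%#+=---===+++==-:oo+*+==+*%%%%%%%%%%%%%%
211 #%%%%#+=----======+===+**+====+#####%%%%%%%%%
[394.29690125 173.70544155]
[396.22848601 164.46833405]
[399.21652751 150.17910313]
scene (141, 293, 85, 73)
top (393, 164, 37, 21)
jars [ 8.11999512 30.35999718 63.31999969]
grinder [ 6.36000061 10.         10.76000977]
```

```bash
python3 -c "
from rig import robot
print(robot.close_job())"
```

```text
the job is handed in; nothing more can be done
None
```

I handed the job in at about 18 s: the spoon is in the upright bowl, and the freed cap is held level and still about 4 cm above the bottle's neck; the hand-in returned no verdict.

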